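# Pack the ring-maker's kit tray in layers

## Task

Pack the wooden kit tray on the jeweller's bench: first stand the smaller of the two round metal tins flat in the tray's square well, then lay the square steel mandrel over it, across the two notched rests, so that it lies level in both notches. The mandrel may point either way; set both things down, do not drop them, and let go.

Things in the scene. Friction and masses are not known exactly. Their poses are not given: they have to be found in the camera images.
- tin_mid (a point): Small closed round metal tin, 44 mm diameter, 34 mm high, 60-140 g, upright on the bench; grip across its diameter. The point is its centre, 17 mm above its underside; z up. Beside it, in any order, stand a wide metal tin (76 mm diameter, 22 mm high) and a amber glass jar with black cap (48 mm high), not needed. At the start there is more finger room along world x than y.
- mandrel_mid (a point): Square steel mandrel with dark wooden handle, lying on the bench, 0.3-0.5 kg. The point: middle of the thick shaft, near its balance point, 9 mm above its underside; grip there across its 18 mm width (its x). y runs along it to the tip, z up. Shaft 18 mm square, y = -80 to 80 mm; tip 13 mm square to 116; handle 18 mm square to -170. A flat dark file with pale handle nearby is not needed.
- case_well (a point): Pale wooden kit tray, fixed (place and yaw vary). The point: centre of the well floor, 10 mm above the bench; z up. Well 100 x 100 mm inside. At x = -50 and 50 mm low rims, 8 mm thick, 8 mm above the floor; at y = -50 and 50 mm the two upright rests, 12 mm thick. On its +x side (x = 58 to 98 mm) a strip with four small punches, under 25 mm above the bench.
- case_rests (a point): Same tray, same axes: the point midway between the notch bottoms, over the well's centre, 62 mm above the bench, 52 mm above the well floor. Notches centred at x = 0, y = -56 and 56 mm, 44 mm wide along x, flat-bottomed, cheeks 16 mm high. The mandrel lies in them along y, either way round, its middle about over the well, its underside 18 mm above the tin's top.
Things that resemble listed ones, but are neither listed nor needed, are in the scene too. Leave any red look-alike of the part that bears tin_mid alone. What is shaped like the part that bears case_well but yellow is not meant.

How it is judged (in metres and radians):
On the way, in this order (a step that is already met when the one before it is completed fails the run):
1. the small tin stands flat in the well, let go (x of tin_mid in the frame of case_well between -0.03 and 0.03 m and y of tin_mid in the frame of case_well between -0.03 and 0.03 m and z of tin_mid in the frame of case_well between 0.012 and 0.021 m and angle between tin_mid's own z axis and vertical below 0.15 rad and contact force between tin and the fingers below 0.05 N), for 0.2 s.
2. then the mandrel lies across both notched rests, let go (x of mandrel_mid in the frame of case_rests between -0.016 and 0.016 m and y of mandrel_mid in the frame of case_rests between -0.035 and 0.035 m and z of mandrel_mid in the frame of case_rests between 0.004 and 0.014 m and angle between the y axis of mandrel_mid and the y axis of case_rests, either way round below 0.28 rad and contact force between mandrel and the fingers below 0.05 N), for 0.2 s.
At the end, for the whole second after the job is handed in: Small tin upright (8 degrees) on the well floor, centre within 30 mm of the well's along each tray axis; mandrel in both notches: middle 4-14 mm above their bottoms, within 16 mm across and 35 mm along, within 16 degrees of the tray's y axis either way round; both released, at rest (all of step 1 and all of step 2 and linear speed of each of tin, mandrel below 0.03 m/s); the robot touches nothing.
It fails at once if the tin or the mandrel is dropped (falls free faster than 0.9 m/s, a fall of about 40 mm) ((linear speed of tin above 0.9 m/s and contact force between tin and the fingers below 0.05 N) or (linear speed of mandrel above 0.9 m/s and contact force between mandrel and the fingers below 0.05 N)).
It also fails if it takes over 64 s, if anything falls off the work surface, if the arm or the gripper's body presses on something with over 40 N, if the wrist force passes 120 N, or if a joint passes its speed limit or range.

## Robot

A 6-joint arm with a two-finger parallel gripper is mounted at the origin on the work surface. World frame = base frame: x ahead of the robot, y to its left, z up, the work surface at z = 0. Lengths are in m, angles in degrees, forces in N, time in s.
With the tool pointing down it reaches from about 0.375 to 0.9 m from the base axis. Payload 3.1 kg.
Tool frame: the origin (TCP) lies on the centre line of the jaws, within the pads' length; the fingertips stand 25 mm ahead of it and the grasp point (between the pads) lies 6 mm ahead of it; z points along the fingers, y is the line along which they close (so a half turn about z gives the same grasp; the last joint's range is limited). The gripper opens to 87 mm and grips with 3 to 60 N. Pads are 19 mm wide; open, the fingers measure 117 mm over their backs; the gripper's body (75 mm by 190 mm) begins 51 mm behind the grasp point.
Start: joints at [-10.227, 30.224, 82.088, -0, 67.689, -10.227], TCP at [0.625, 0, 0.248] pointing down, gripper open.
Joint ranges: [-176.69, 176.69], [-43.24, 126.21], [12.49, 139.97], [-82, 262], [0, 151.66], [-163.58, 163.58]. Speed limits (degrees/s): [159.86, 159.86, 180, 180, 180, 180].

## Interface

Orientations are given as a 3x3 rotation matrix whose columns are the frame's x, y, z axes.
In Python, from rig import * gives the robot as it stands.
- The arm moves only by the tool step_arm, never from a script. Its argument "steps" is a list of rows, each a list of 7 numbers: the shift along the tool's x, y, z normalised to -1 to 1, where 1 is 0.3 m, then the turn, a rotation vector about the tool's x, y, z normalised to -1 to 1, where 1 is 45 degrees, then the gripper's target within -1 to 1 (shut at 1, half-way at 0, fully open at -1). A call has 1 to 8 rows; each row is the pose to reach, as a shift and turn from the pose commanded when the call began, along the tool's axes at that moment; what a row does not reach only later rows make up. A row lasts 1/12 s, in which the tool goes at most 41.7 mm and 7.16 degrees, less where a joint would pass 70% of its speed; a pose out of reach is approached as far as the arm can. A call with a number of a shift or a turn outside -1 to 1 is refused whole. A call with a gripper value outside its range is refused whole. The fingers move at their own pace and stop on an object; the grip force is fixed at half the most. Time passes only in rows, so rows that repeat a pose let the fingers close. It gives the time, the measured TCP pose, the force, the opening and the grip force at its end, in the units of the state.
- read_state(): the state, without advancing time (a new reading comes with each control period).
- capture(name): name is "scene" or "side" or "wrist"; returns a dict with "image" (400x640x3 uint8, red, green, blue), "vertical_fov" (degrees; the focal length in pixels is half the picture's height over the tangent of half this angle, whatever the lens; pixels are square), "cx", "cy" (the principal point, pixels), "world_from_camera" (4x4, takes a point from camera to world coordinates); the wrist camera has in their place "T_tool_cam" (4x4, takes a point from camera to tool coordinates, whose origin is the TCP and whose axes are the flange's). Camera axes: x right, y down, z forward; pixel columns grow to the right and rows downward; lengths in m; the calibration is good to about 2 mm. A picture is of the moment at which its call begins: read the wrist's pose just before it. There is no depth.
- hand_in(): hands the job in; it is judged then, once.
The state is a dict: "time_s": time; "joint_positions": joint angles; "qvel": joint speeds; "tau": joint torques, N m; "position": TCP position; "tcp_rot": TCP orientation; "force": force on the tool from outside, world axes, zero at the start; "moment": the same for the moment, N m; "opening": opening from 0.0 (shut) to 1.0 (fully open); "grasp_force": force on a finger pad.
Only numpy, scipy, OpenCV 4.12 (cv2) and the standard library are available. Lean on these libraries where they do the work, as an engineer would, in place of code of your own. Each camera call takes 0.05 s, during which the arm holds its last target. There are 200 camera calls.

## Working session

There is one attempt and no reset: what is moved stays moved. The work goes in short steps, Python scripts to look and compute and a tool call to move; the robot and the scene stay as the last step left them, time stands still between calls to the robot, and variables do not carry over. Pictures are saved under pics/ and viewed, at most 10 in all, crops included, and the job is handed in when it is done.

Besides the shell and the picture viewer there is one more tool, called after "Request:" by a JSON object that holds its "api" and its "payload". step_arm: Moves the arm, as the interface text tells. Scaled input: -1 to 1 covers 0.3 m each way for a shift and 45 degrees each way for a turn. Its arguments: {"type":"object","properties":{"steps":{"type":"array"}},"required":["steps"]}

```bash
mkdir -p pics; cat > h.py <<'E'
from rig import *
import numpy as np, cv2
def save(n,f):
    c=capture(n); cv2.imwrite(f'pics/{f}.png',c['image'][:,:,::-1]); np.save(f'pics/{f}.npy',c,allow_pickle=True); return c
def load(f): return np.load(f'pics/{f}.npy',allow_pickle=True).item()
def ray(c,u,v,z,T=None):
    T=c['world_from_camera'] if T is None else T
    T=np.array(T); f=200/np.tan(np.radians(c['vertical_fov'])/2)
    d=T[:3,:3]@np.array([(u-c['cx'])/f,(v-c['cy'])/f,1]); o=T[:3,3]
    return (o+d*(z-o[2])/d[2]).round(4)
def wT(c,s):
    M=np.eye(4); M[:3,:3]=s['tcp_rot']; M[:3,3]=s['position']; return M@np.array(c['T_tool_cam'])
E
python3 - <<'E'
from h import *
s=read_state(); print(s)
for n in ['scene','side','wrist']:
    c=save(n,n+'0'); print(n,{k:v for k,v in c.items() if k!='image'})
a=[load(n+'0')['image'] for n in ['scene','side']]
E
```

```text
{'time_s': 0.0, 'joint_positions': array([-1.02287187e+01,  3.02787704e+01,  8.21583929e+01, -1.15296847e-04,
        6.76904236e+01, -1.02279883e+01]), 'qvel': array([-0.05223784,  0.03821645, -0.00926435, -0.03326534,  0.07026462,
        0.04738642]), 'tau': array([-5.45745443e-04, -4.40045428e+01, -1.76593530e+01,  6.32597599e-02,
        5.83207863e-02, -1.53719384e-04]), 'position': array([6.24295876e-01, 1.40477243e-04, 2.46562557e-01]), 'tcp_rot': array([[ 1.24134405e-05,  9.99997598e-01, -2.19174914e-03],
       [ 9.99999922e-01, -1.15507939e-05,  3.93600419e-04],
       [ 3.93574157e-04, -2.19175385e-03, -9.99997521e-01]]), 'force': array([-0.11340555, -0.19281189, -0.29161546]), 'moment': array([-0.0008183 ,  0.01968885,  0.01443827]), 'grasp_force': 0.0, 'opening': 0.9982465327021424}
scene {'vertical_fov': 52.916223341605075, 'cx': 321.3920209330715, 'cy': 203.05258472129609, 'world_from_camera': array([[-0.77228505,  0.41761138, -0.47872385,  0.94157932],
       [ 0.63499546,  0.52985144, -0.56217277,  0.58537299],
       [ 0.01888277, -0.7381451 , -0.67437768,  0.71040
[... 175 characters left out ...]
era': array([[-0.77769202, -0.46416221,  0.42396764, -0.14129562],
       [-0.62856016,  0.56302297, -0.53657923,  0.8896398 ],
       [ 0.01035628, -0.68378255, -0.72961234,  1.17010795],
       [ 0.        ,  0.        ,  0.        ,  1.        ]])}
wrist {'vertical_fov': 71.91789496417914, 'cx': 322.3372000480679, 'cy': 201.60703718151885, 'T_tool_cam': array([[-5.81576875e-04, -9.52123273e-01, -3.05713811e-01,
         8.42108666e-02],
       [ 9.99999664e-01, -7.30386440e-04,  3.72378495e-04,
        -1.90080882e-03],
       [-5.77839453e-04, -3.05713491e-01,  9.52123378e-01,
        -1.37972580e-01],
       [ 0.00000000e+00,  0.00000000e+00,  0.00000000e+00,
         1.00000000e+00]])}
```

View pics/scene0.png

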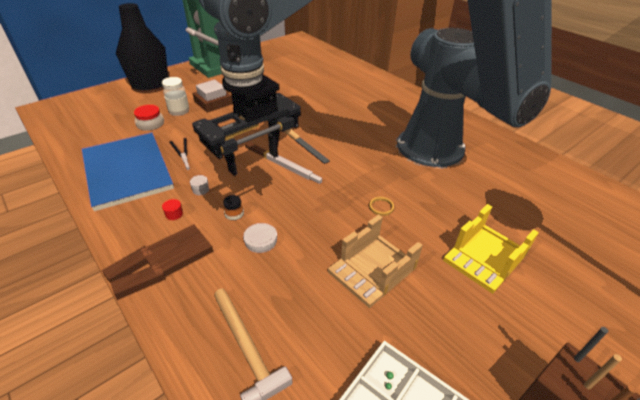

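View pics/side0.png

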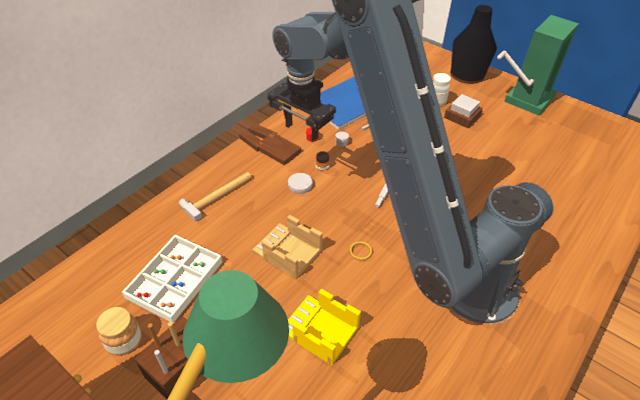

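Scene view candidates:
- **Tin:** small grey tin (199,185), red look-alike (173,209), jar (232,207), wide tin (260,237).
- **Tray:** pale tray (378,260), yellow tray (490,248).
- **Bars:** silver bar (295,167) and dark bar (310,147).

The side view shows the grey tin at (343,139) and the pale tray at (289,246). I'll check a close crop.

```bash
python3 - <<'E'
from h import *
a=load('scene0')['image'][:,:,::-1]; 
A=cv2.resize(a[110:260,150:350],None,fx=4,fy=4,interpolation=3)
cv2.imwrite('pics/cropA.png',A)
B=cv2.resize(a[200:310,310:450],None,fx=5,fy=5,interpolation=3)
cv2.imwrite('pics/cropB.png',B)
c=load('scene0'); d=load('side0')
print('tin',ray(c,199,185,.017),ray(d,343,139,.017)); print('tray',ray(c,378,260,.03))
print('bar',ray(c,268,152,.018),ray(c,320,180,.018))
E
```

```text
tin [ 0.6605 -0.2499  0.017 ] [ 0.6503 -0.2539  0.017 ]
tray [0.4785 0.2369 0.03  ]
bar [ 0.432  -0.2623  0.018 ] [ 0.3939 -0.0661  0.018 ]
```

View pics/cropA.png

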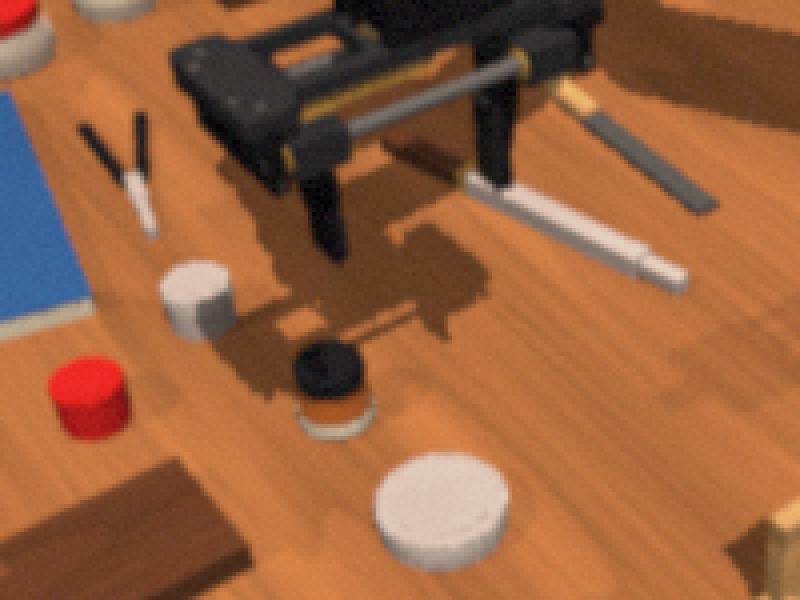

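View pics/cropB.png

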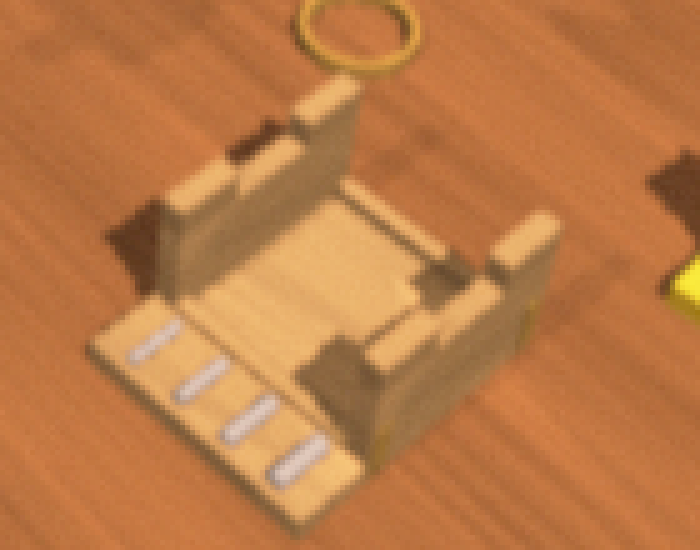

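View pics/wrist0.png

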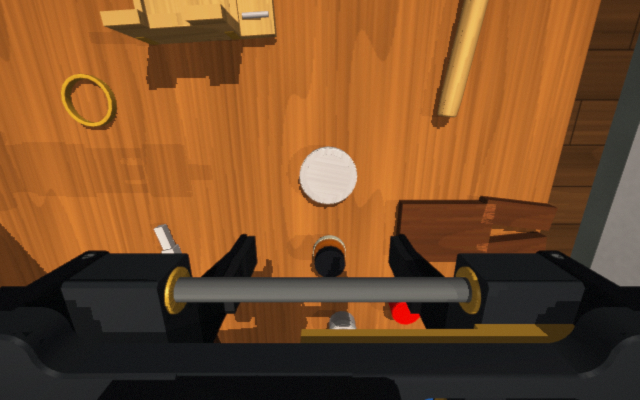

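The crop settles the choices:
- **Tin:** the grey one at scene (199,185). Red one at (173,209) stays put.
- **Mandrel:** silver bar with dark handle, shaft from about (267,155) to (310,175), tip (321,181). The dark blade with the pale handle, about (314,150), is the file.
- **Tray:** the pale one, with the punch strip toward the lower left, which is roughly world +x.

Next I move to get a close look at the tin.

Request:
{"api": "step_arm", "payload": {"steps": [[-0.65,0.1,0,0,0,0,-0.4],[-0.65,0.1,0,0,0,0,-0.4],[-0.65,0.1,0,0,0,0,-0.4],[-0.65,0.1,0,0,0,0,-0.4],[-0.65,0.1,0,0,0,0,-0.4],[-0.65,0.1,0,0,0,0,-0.4],[-0.65,0.1,0,0,0,0,-0.4],[-0.65,0.1,0,0,0,0,-0.4]]}}

```text
time_s: 0.82
position: [0.6544, -0.1945, 0.2469]
tcp_rot: [[0.001, 1.0, -0.002], [1.0, -0.001, 0.001], [0.001, -0.002, -1.0]]
force: [0.6, -0.1, -0.8]
opening: 0.7
grasp_force: 0.0
```

```bash
python3 - <<'E'
from h import *
s=read_state(); c=save('wrist','w1'); T=wT(c,s); np.save('pics/w1T.npy',T)
print(s['time_s'],s['position'],s['opening'],s['qvel'].round(1))
c=load('scene0')
def B(x,y,z): return ray(c,310+x/5,200+y/5,z)
def A(x,y,z): return ray(c,150+x/4,110+y/4,z)
a,b=B(268,168,.062),B(468,313,.062); print('notches',a,b,(a+b)/2,np.linalg.norm(b-a),np.degrees(np.arctan2(*(b-a)[[1,0]]))-90)
p,q=A(470,178,.018),A(640,250,.018); print('shaft',p,q,(p+q)/2,np.linalg.norm(q-p),np.degrees(np.arctan2(*(q-p)[[1,0]])),A(687,272,.0155))
E
```

```text
0.8167 [ 0.65438544 -0.19447017  0.24685903] 0.6996897427670801 [ 1.6 -0.6  0.8 -0.1 -0.2 -0. ]
notches [0.4716 0.1802 0.062 ] [0.4637 0.2913 0.062 ] [0.46765 0.23575 0.062  ] 0.11138051894294622 4.067291513692226
shaft [ 0.4402 -0.2527  0.018 ] [ 0.3949 -0.1089  0.018 ] [ 0.41755 -0.1808   0.018  ] 0.15076647505330884 107.4855147394428 [ 0.3826 -0.0722  0.0155]
```

View pics/w1.png

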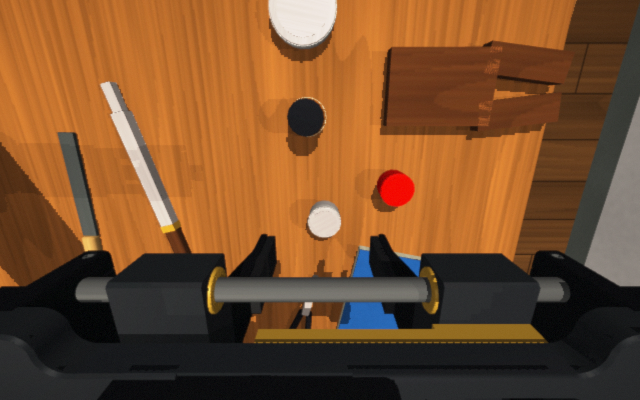

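Wrist view: grey tin top at about (324,221), red tin (396,188), jar (306,116). The mandrel shaft runs from (170,226) to (117,112) with its tip at (108,84). The file is left of it, from (68,133) to (90,240).

```bash
python3 - <<'E'
from h import *
c=load('w1');T=np.load('pics/w1T.npy')
f=c['image'].astype(int)
g=f[190:250,295:350]; m=((g.max(2)-g.min(2))<40)&(g.min(2)>120); ys,xs=np.nonzero(m); print('tin blob',xs.min()+295,xs.max()+295,ys.min()+190,ys.max()+190)
R=lambda u,v,z: ray(c,u,v,z,T)
print('tin',R(324,220,.034),'red',R(396,188,.034),'jar',R(306,116,.048))
p,q=R(170,226,.018),R(117,112,.018); print(p,q,(p+q)/2,np.linalg.norm(q-p),np.degrees(np.arctan2(*(q-p)[[1,0]])),R(108,84,.016),R(68,133,.005),R(90,240,.005))
E
```

```text
tin blob 308 340 202 236
tin [ 0.6545 -0.2489  0.034 ] red [ 0.7492 -0.2039  0.034 ] jar [ 0.6333 -0.1132  0.048 ]
[ 0.433  -0.2644  0.018 ] [ 0.3923 -0.1083  0.018 ] [ 0.41265 -0.18635  0.018  ] 0.16131862880647108 104.61340289993844 [ 0.3872 -0.0754  0.016 ] [ 0.3112 -0.135   0.005 ] [ 0.3001 -0.2927  0.005 ]
```

Request:
{"api": "step_arm", "payload": {"steps": [[-0.18,0,0.1,0,0,0,-0.4],[-0.18,0,0.25,0,0,0,-0.4],[-0.18,0,0.4,0,0,0,-0.4],[-0.18,0,0.5,0,0,0,-0.4],[-0.18,0,0.6,0,0,0,-0.4],[-0.18,0,0.66,0,0,0,-0.4],[-0.18,0,0.7,0,0,0,-0.4],[-0.18,0,0.71,0,0,0,-0.4]]}}

```text
time_s: 1.53
position: [0.6538, -0.2466, 0.0321]
tcp_rot: [[-0.002, 1.0, -0.004], [1.0, 0.002, 0.002], [0.002, -0.004, -1.0]]
force: [-0.2, -1.0, -0.4]
opening: 0.7
grasp_force: 0.0
```

Request:
{"api": "step_arm", "payload": {"steps": [[0,0,0,0,0,0,-0.4],[0,0,0,0,0,0,1],[0,0,0,0,0,0,1],[0,0,0,0,0,0,1],[0,0,0,0,0,0,1],[0,0,0,0,0,0,1],[0,0,0,0,0,0,1],[0,0,0,0,0,0,1]]}}

```text
time_s: 2.2
position: [0.656, -0.2494, 0.0364]
tcp_rot: [[0.0, 1.0, 0.003], [1.0, -0.0, -0.001], [-0.001, 0.003, -1.0]]
force: [0.4, 1.2, 5.2]
opening: 0.498
grasp_force: 30.0
```

Request:
{"api": "step_arm", "payload": {"steps": [[0,0,-0.1,0,0,0,1],[0,0,-0.24,0,0,0,1],[0.1,0,-0.37,0,0,0,1],[0.2,0,-0.5,0,0,0,1],[0.3,0,-0.6,0,0,0,1],[0.42,-0.1,-0.68,0,0,0,1],[0.55,-0.15,-0.72,0,0,0,1],[0.67,-0.2,-0.72,0,0,0,1]]}}

```text
time_s: 2.87
position: [0.604, -0.0672, 0.2504]
tcp_rot: [[0.001, 1.0, 0.005], [1.0, -0.001, -0.002], [-0.002, 0.005, -1.0]]
force: [1.2, 0.2, -0.6]
opening: 0.498
grasp_force: 30.0
```

Request:
{"api": "step_arm", "payload": {"steps": [[0.13,-0.05,0,0,0,0,1],[0.26,-0.1,0,0,0,0,1],[0.39,-0.15,0,0,0,0,1],[0.52,-0.2,0,0,0,0,1],[0.65,-0.25,0,0,0,0,1],[0.78,-0.3,0,0,0,0,1],[0.9,-0.35,0,0,0,0,1],[0.98,-0.4,0,0,0,0,1]]}}

```text
time_s: 3.53
position: [0.482, 0.2293, 0.2474]
tcp_rot: [[-0.002, 1.0, 0.0], [1.0, 0.002, 0.001], [0.001, 0.0, -1.0]]
force: [0.4, 0.1, -0.8]
opening: 0.5
grasp_force: 30.0
```

Request:
{"api": "step_arm", "payload": {"steps": [[0.12,-0.02,0,0,0,0,1],[0.15,-0.02,0,0,0,0,1],[0.15,-0.02,0,0,0,0,1],[0.15,-0.02,0,0,0,0,1]]}}

```text
time_s: 3.87
position: [0.4774, 0.2713, 0.2472]
tcp_rot: [[-0.002, 1.0, 0.0], [1.0, 0.002, -0.001], [-0.001, 0.0, -1.0]]
force: [0.1, 0.7, 0.2]
opening: 0.497
grasp_force: 30.0
```

```bash
python3 - <<'E'
from h import *
s=read_state(); c=save('wrist','w2'); T=wT(c,s); np.save('pics/w2T.npy',T)
print(s['time_s'],s['position'],s['opening'],s['qvel'].round(1))
E
```

```text
3.8667 [0.47744842 0.27128187 0.24719906] 0.49739248358085636 [-2.  -0.   0.4 -0.1  0.   0.1]
```

View pics/w2.png

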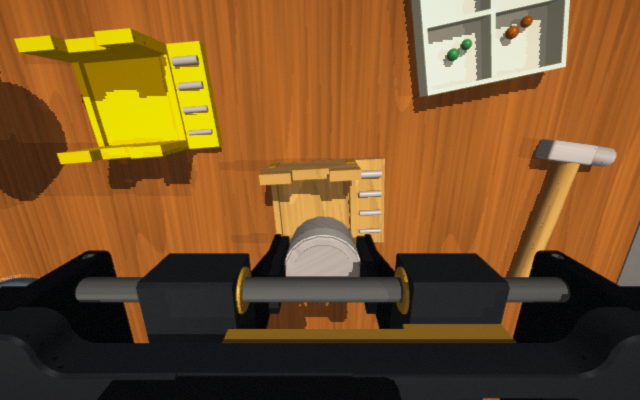

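The far (+y) rest is at about (310,170) and the punches at (370,175–230). The held tin hides the near rest, so I'll back off along +y.

Request:
{"api": "step_arm", "payload": {"steps": [[0.13,0,0,0,0,0,1],[0.26,0,0,0,0,0,1],[0.32,0,0,0,0,0,1],[0.32,0,0,0,0,0,1],[0.32,0,0,0,0,0,1],[0.32,0,0,0,0,0,1]]}}

```text
time_s: 4.42
position: [0.4778, 0.3655, 0.2469]
tcp_rot: [[0.002, 1.0, -0.001], [1.0, -0.002, -0.002], [-0.002, -0.001, -1.0]]
force: [-0.4, -0.1, -1.0]
opening: 0.501
grasp_force: 30.0
```

```bash
python3 - <<'E'
from h import *
s=read_state(); c=save('wrist','w3'); T=wT(c,s); np.save('pics/w3T.npy',T)
print(s['time_s'],s['position'],s['opening'],s['qvel'].round(1))
cv2.imwrite('pics/w3c.png',cv2.resize(c['image'][60:260,220:420,::-1],None,fx=3,fy=3,interpolation=3))
E
```

```text
4.4167 [0.4777996  0.36549095 0.24689131] 0.5010704597526524 [-0.4 -0.3  0.4  0.2 -0.1  0.2]
```

View pics/w3c.png

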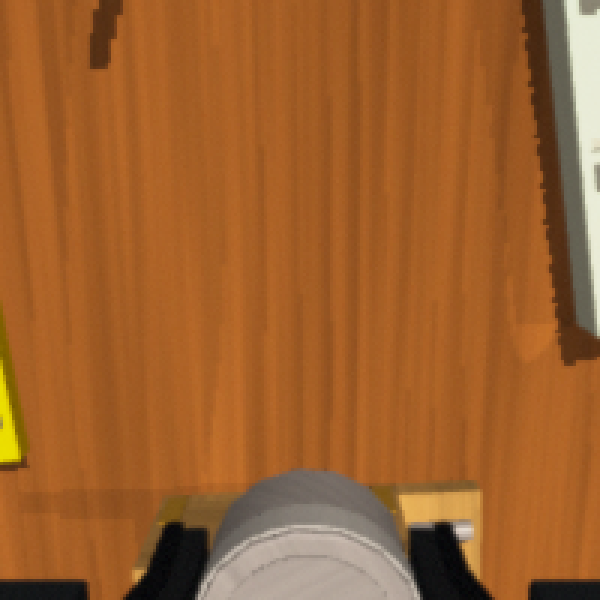

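Wrong way: the tray is now hidden behind the held tin. I'll go to the -y side instead.

Request:
{"api": "step_arm", "payload": {"steps": [[-0.13,0,0,0,0,0,1],[-0.26,0,0,0,0,0,1],[-0.39,0,0,0,0,0,1],[-0.52,0,0,0,0,0,1],[-0.65,0,0,0,0,0,1],[-0.72,0,0,0,0,0,1],[-0.72,0,0,0,0,0,1],[-0.72,0,0,0,0,0,1]]}}

```text
time_s: 5.13
position: [0.4774, 0.1493, 0.2476]
tcp_rot: [[0.005, 1.0, 0.0], [1.0, -0.005, 0.0], [0.0, 0.0, -1.0]]
force: [-0.2, 0.5, -0.7]
opening: 0.496
grasp_force: 30.0
```

```bash
python3 - <<'E'
from h import *
s=read_state(); c=save('wrist','w4'); T=wT(c,s); np.save('pics/w4T.npy',T)
print(s['time_s'],s['position'],s['opening'],s['qvel'].round(1))
cv2.imwrite('pics/w4c.png',cv2.resize(c['image'][40:240,220:420,::-1],None,fx=3,fy=3,interpolation=3))
E
```

```text
5.1333 [0.47741038 0.1492839  0.24758678] 0.49602425668826794 [ 2.9  0.6 -1.1  0.6 -0.   0.3]
```

View pics/w4c.png

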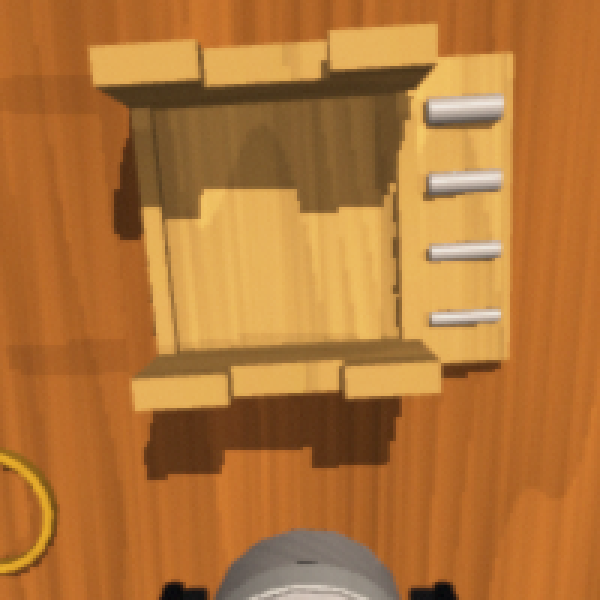

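The tray is fully visible. Rest-top corners in the crop are (89,46), (437,24), (134,410) and (441,391). Notch floors run from (204,65) to (327,60) and from (231,381) to (343,375).

```bash
python3 - <<'E'
from h import *
c=load('w4');T=np.load('pics/w4T.npy')
R=lambda x,y,z: ray(c,220+x/3,40+y/3,z,T)
P=np.array([R(89,46,.078),R(437,24,.078),R(134,410,.078),R(441,391,.078)]);print(P)
Q=np.array([R(94,86,.078),R(437,66,.078),R(132,381,.078),R(440,363,.078)])
print('ctr',P.mean(0),Q.mean(0))
x=(P[1]-P[0]+P[3]-P[2])/2; print('yaw',np.degrees(np.arctan2(x[1],x[0])),np.linalg.norm(x))
y=(P[0]+P[1]-P[2]-P[3])/2; print('yaw y',np.degrees(np.arctan2(y[1],y[0]))-90,np.linalg.norm(y))
a,b=R(266,65,.062),R(287,378,.062);print('notch',a,b,(a+b)/2)
print('floor',np.mean([R(152,108,.01),R(175,353,.01),R(408,93,.01),R(400,340,.01)],0))
E
```

```text
[[0.4037 0.289  0.078 ]
 [0.5195 0.2949 0.078 ]
 [0.4101 0.165  0.078 ]
 [0.5263 0.1716 0.078 ]]
ctr [0.4649   0.230125 0.078   ] [0.464975 0.22935  0.078   ]
yaw 3.084075056431354 0.11616825082611852
yaw y 3.0553468096469345 0.12382601705619055
notch [0.4619 0.2855 0.062 ] [0.4679 0.1739 0.062 ] [0.4649 0.2297 0.062 ]
floor [0.465975 0.22965  0.01    ]
```

Request:
{"api": "step_arm", "payload": {"steps": [[0.13,-0.02,0,0,0,0,1],[0.27,-0.04,0,0,0,0,1],[0.27,-0.04,0.1,0,0,0,1],[0.27,-0.04,0.23,0,0,0,1],[0.27,-0.04,0.36,0,0,0,1],[0.27,-0.04,0.48,0,0,0,1],[0.27,-0.04,0.55,0,0,0,1],[0.27,-0.04,0.6,0,0,0,1]]}}

```text
time_s: 5.85
position: [0.4637, 0.2334, 0.0645]
tcp_rot: [[-0.002, 1.0, -0.004], [1.0, 0.002, -0.001], [-0.001, -0.004, -1.0]]
force: [-0.1, 0.0, -0.8]
opening: 0.503
grasp_force: 30.0
```

Request:
{"api": "step_arm", "payload": {"steps": [[0,0,0.02,0,0,0,1],[0,0,0.04,0,0,0,1],[0,0,0.06,0,0,0,1],[0,0,0.07,0,0,0,1],[0,0,0.08,0,0,0,1],[0,0,0.08,0,0,0,1],[0,0,0.08,0,0,0,1],[0,0,0.08,0,0,0,1]]}}

```text
time_s: 6.52
position: [0.4659, 0.233, 0.0462]
tcp_rot: [[-0.0, 1.0, 0.003], [1.0, 0.0, 0.001], [0.001, 0.003, -1.0]]
force: [-3.1, 0.4, 14.6]
opening: 0.497
grasp_force: 30.0
```

Contact with the floor. Release and lift.

Request:
{"api": "step_arm", "payload": {"steps": [[0,0,0,0,0,0,-0.35],[0,0,0,0,0,0,-0.35],[0,0,0,0,0,0,-0.35],[0,0,0,0,0,0,-0.35],[0,0,-0.04,0,0,0,-0.35],[0,0,-0.12,0,0,0,-0.35],[0,0,-0.24,0,0,0,-0.35],[0,0,-0.37,0,0,0,-0.35]]}}

```text
time_s: 7.18
position: [0.4643, 0.232, 0.154]
tcp_rot: [[0.0, 1.0, -0.004], [1.0, -0.0, -0.001], [-0.001, -0.004, -1.0]]
force: [1.3, 1.3, 0.8]
opening: 0.671
grasp_force: 0.0
```

Request:
{"api": "step_arm", "payload": {"steps": [[0,0,-0.13,0,0,0,-0.35],[-0.1,0,-0.26,0,0,0,-0.35],[-0.23,0,-0.36,0,0,0,-0.35],[-0.3,0,-0.36,0,0,0,-0.35],[-0.3,0,-0.36,0,0,0,-0.35],[-0.3,0,-0.36,0,0,0,-0.35]]}}

```text
time_s: 7.68
position: [0.4659, 0.1413, 0.263]
tcp_rot: [[0.003, 1.0, 0.002], [1.0, -0.003, 0.0], [0.0, 0.002, -1.0]]
force: [-0.1, -0.2, -1.6]
opening: 0.677
grasp_force: 0.0
```

```bash
python3 - <<'E'
from h import *
s=read_state(); c=save('wrist','w5'); T=wT(c,s); np.save('pics/w5T.npy',T)
print(s['time_s'],s['position'],s['opening'])
# low-saturation blob near predicted tin top
f=200/np.tan(np.radians(c['vertical_fov'])/2)
p=np.linalg.inv(T)@np.array([.465,.23,.044,1]); u,v=c['cx']+f*p[0]/p[2],c['cy']+f*p[1]/p[2]; print(u,v)
g=c['image'].astype(int); m=((g.max(2)-g.min(2))<40)&(g.min(2)>90)
m[:, :]&=False if False else True
n,l,st,ce=cv2.connectedComponentsWithStats(m.astype(np.uint8))
for i in range(1,n):
    if st[i,4]>150: print(st[i],ce[i].round(1),ray(c,*ce[i],.044,T))
E
```

```text
7.6833 [0.46587007 0.14127353 0.26304686] 0.6765754541694813
322.4377760526319 109.28940762621116
[ 573   27   67   31 1469] [606.4  42.4] [0.7919 0.3016 0.044 ]
[370  67  24   8 164] [381.5  70.5] [0.5349 0.2731 0.044 ]
[ 304   90   36   38 1069] [321.8 108.5] [0.4642 0.2309 0.044 ]
[ 48 218  18  16 156] [ 57.3 224.4] [0.0948 0.0793 0.044 ]
[617 220  23  66 828] [631.5 262.3] [0.9177 0.0152 0.044 ]
[403 236  49  40 833] [423.4 250.5] [0.6099 0.0362 0.044 ]
[ 219  287  205   13 2256] [317.7 293.1] [ 0.4568 -0.0353  0.044 ]
[ 76 293  35   6 168] [ 93.5 296. ] [ 0.1149 -0.0385  0.044 ]
```

The tin stands at (0.464, 0.231), which is centred. Next I take a view of the mandrel.

Request:
{"api": "step_arm", "payload": {"steps": [[-0.13,0,0,0,0,0,0],[-0.26,0,0,0,0,0,0],[-0.39,-0.02,0,0,0,0,0],[-0.52,-0.05,0,0,0,0,0],[-0.65,-0.08,0,0,0,0,0],[-0.78,-0.1,0,0,0,0,0],[-0.9,-0.13,0,0,0,0,0],[-1,-0.15,0,0,0,0,0]]}}

```text
time_s: 8.4
position: [0.4198, -0.1585, 0.2611]
tcp_rot: [[-0.001, 1.0, -0.002], [1.0, 0.001, 0.001], [0.001, -0.002, -1.0]]
force: [1.1, 0.1, -0.4]
opening: 0.499
grasp_force: 0.0
```

Request:
{"api": "step_arm", "payload": {"steps": [[-0.12,0,0,0,0,0,0],[-0.24,0,0,0,0,0,0],[-0.27,0,0,0,0,0,0],[-0.27,0,0,0,0,0,0],[-0.27,0,0,0,0,0,0],[-0.27,0,0,0,0,0,0]]}}

```text
time_s: 8.9
position: [0.4201, -0.2362, 0.2614]
tcp_rot: [[-0.002, 1.0, -0.002], [1.0, 0.002, 0.003], [0.003, -0.002, -1.0]]
force: [-0.3, 0.4, 0.3]
opening: 0.497
grasp_force: 0.0
```

```bash
python3 - <<'E'
from h import *
s=read_state(); c=save('wrist','w6'); T=wT(c,s); np.save('pics/w6T.npy',T)
print(s['time_s'],s['position'],s['opening'])
g=c['image'].astype(int); m=((g.max(2)-g.min(2))<40)&(g.min(2)>110)
n,l,st,ce=cv2.connectedComponentsWithStats(m.astype(np.uint8))
for i in range(1,n):
    if st[i,4]>300:
        ys,xs=np.nonzero(l==i); W=np.array([ray(c,x,y,.018,T)[:2] for x,y in zip(xs,ys)],np.float32)
        r=cv2.minAreaRect(W*1000); print(st[i],r)
        d=W-W.mean(0); e=np.linalg.svd(d,full_matrices=False)[2][0]; e*=np.sign(e[1]); t=d@e
        print(' axis',np.degrees(np.arctan2(e[1],e[0])),'lo',W.mean(0)+t.min()*e,'hi',W.mean(0)+t.max()*e)
E
```

```text
8.9 [ 0.42013615 -0.23620057  0.2613638 ] 0.4973298983661547
[484   0  42  11 307] ((632.2999267578125, -29.349998474121094), (47.80004119873047, 10.100000381469727), -0.0)
 axis 0.55274355 lo [ 0.60841894 -0.0282649 ] hi [ 0.6562338 -0.0278036]
[ 290   47   45  149 1888] ((405.1143798828125, -168.3312225341797), (17.85384750366211, 193.2772216796875), 13.407058715820312)
 axis 103.428665 lo [ 0.4276316  -0.26230764] hi [ 0.38274622 -0.07431594]
[ 243  290  147    9 1052] ((407.7362060546875, -431.3661193847656), (238.3007049560547, 15.374053001403809), 0.13738712668418884)
 axis 0.5227612 lo [ 0.28855866 -0.43286932] hi [ 0.52684426 -0.43069515]
```

Request:
{"api": "step_arm", "payload": {"steps": [[0.08,-0.02,0,0,0,-0.15,0],[0.168,-0.035,0.05,0,0,-0.298,0],[0.168,-0.035,0.18,0,0,-0.298,0],[0.168,-0.035,0.31,0,0,-0.298,0],[0.168,-0.035,0.44,0,0,-0.298,0],[0.168,-0.035,0.57,0,0,-0.298,0],[0.168,-0.035,0.65,0,0,-0.298,0],[0.168,-0.035,0.68,0,0,-0.298,0]]}}

```text
time_s: 9.62
position: [0.4084, -0.1853, 0.0556]
tcp_rot: [[-0.234, 0.972, -0.005], [0.972, 0.234, 0.004], [0.005, -0.004, -1.0]]
force: [-0.8, 0.8, 0.9]
opening: 0.5
grasp_force: 0.0
```

Request:
{"api": "step_arm", "payload": {"steps": [[0,0,0,0,0,0,0],[0,0,0,0,0,0,0],[0,0,0,0,0,0,0]]}}

```text
time_s: 9.87
position: [0.4109, -0.1883, 0.0597]
tcp_rot: [[-0.233, 0.973, 0.002], [0.973, 0.233, -0.002], [-0.002, 0.002, -1.0]]
force: [0.3, -0.1, 0.0]
opening: 0.498
grasp_force: 0.0
```

Request:
{"api": "step_arm", "payload": {"steps": [[0,0,0.05,0,0,0,0],[0,0,0.09,0,0,0,0],[0,0,0.095,0,0,0,0],[0,0,0.095,0,0,0,1],[0,0,0.095,0,0,0,1],[0,0,0.095,0,0,0,1],[0,0,0.095,0,0,0,1],[0,0,0.095,0,0,0,1]]}}

```text
time_s: 10.53
position: [0.4107, -0.1885, 0.0305]
tcp_rot: [[-0.232, 0.973, 0.002], [0.973, 0.232, -0.001], [-0.002, 0.002, -1.0]]
force: [2.8, 1.7, 3.2]
opening: 0.206
grasp_force: 1.7
```

Request:
{"api": "step_arm", "payload": {"steps": [[0,0,0,0,0,0,1],[0,0,0,0,0,0,1],[0,0,0,0,0,0,1]]}}

```text
time_s: 10.78
position: [0.4107, -0.1885, 0.0305]
tcp_rot: [[-0.232, 0.973, 0.002], [0.973, 0.232, -0.001], [-0.002, 0.001, -1.0]]
force: [1.4, 1.2, 6.3]
opening: 0.203
grasp_force: 30.0
```

Request:
{"api": "step_arm", "payload": {"steps": [[0,0,-0.05,0,0,0,1],[0,0,-0.13,0,0,0,1],[0,0,-0.24,0,0,0,1],[0,0,-0.35,0,0,0,1],[0.07,0.02,-0.46,0,0,0,1],[0.16,0.06,-0.55,0,0,0,1],[0.28,0.1,-0.6,0,0,0,1],[0.4,0.15,-0.6,0,0,0,1]]}}

```text
time_s: 11.45
position: [0.4267, -0.0606, 0.2125]
tcp_rot: [[-0.23, 0.973, 0.005], [0.973, 0.23, -0.002], [-0.003, 0.004, -1.0]]
force: [1.2, 1.0, -4.3]
opening: 0.205
grasp_force: 30.0
```

Request:
{"api": "step_arm", "payload": {"steps": [[0.12,0.04,0,0,0,0.03,1],[0.24,0.09,0,0,0,0.06,1],[0.36,0.13,0,0,0,0.1,1],[0.48,0.18,0,0,0,0.14,1],[0.6,0.22,0,0,0,0.18,1],[0.72,0.27,0,0,0,0.21,1],[0.83,0.32,0,0,0,0.231,1],[0.9,0.35,0,0,0,0.231,1]]}}

```text
time_s: 12.12
position: [0.4646, 0.2292, 0.209]
tcp_rot: [[-0.054, 0.999, -0.001], [0.999, 0.054, 0.001], [0.001, -0.001, -1.0]]
force: [1.6, 0.0, -4.2]
opening: 0.201
grasp_force: 30.0
```

Request:
{"api": "step_arm", "payload": {"steps": [[0,0,0,0,0,0,1],[0,0,0,0,0,0,1],[0,0,0,0,0,0,1],[0,0,0,0,0,0,1]]}}

```text
time_s: 12.45
position: [0.4644, 0.2249, 0.2092]
tcp_rot: [[-0.052, 0.999, -0.002], [0.999, 0.052, -0.001], [-0.001, -0.002, -1.0]]
force: [-0.1, 0.1, -3.8]
opening: 0.205
grasp_force: 30.0
```

```bash
python3 - <<'E'
from h import *
s=read_state(); c=save('scene','s2'); d=save('side','d2')
print(s['time_s'],s['position'],s['tcp_rot'].round(4),s['opening'],s['moment'],s['force'])
a=c['image'][130:330,250:450];b=d['image'][120:320,180:380]
cv2.imwrite('pics/f.png',cv2.resize(np.hstack([a,b])[:,:,::-1],None,fx=2,fy=2,interpolation=3))
E
```

```text
12.45 [0.46443295 0.22486263 0.20916265] [[-5.150e-02  9.987e-01 -2.400e-03]
 [ 9.987e-01  5.150e-02 -9.000e-04]
 [-8.000e-04 -2.500e-03 -1.000e+00]] 0.20527699474019456 [-0.00739114 -0.00800975  0.03633607] [-0.14010777  0.05152223 -3.81351391]
```

View pics/f.png

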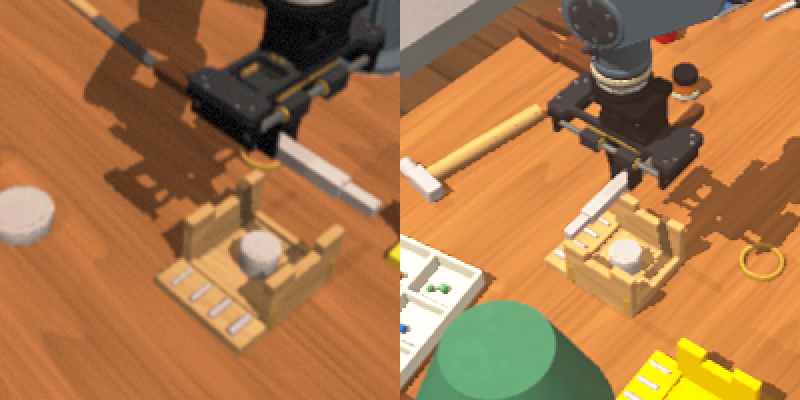

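The tin is upright in the well. The mandrel is held level above the rests with its tip toward +y. Lowering it now.

Request:
{"api": "step_arm", "payload": {"steps": [[0.01,0,0.08,0,0,0,1],[0.01,0,0.18,0,0,0,1],[0.01,0,0.26,0,0,0,1],[0.01,0,0.31,0,0,0,1],[0.01,0,0.34,0,0,0,1],[0.01,0,0.35,0,0,0,1],[0.01,0,0.35,0,0,0,1],[0.01,0,0.35,0,0,0,1]]}}

```text
time_s: 13.22
position: [0.4661, 0.2289, 0.1056]
tcp_rot: [[-0.052, 0.999, 0.002], [0.999, 0.052, 0.0], [0.0, 0.002, -1.0]]
force: [0.5, 0.0, -3.8]
opening: 0.202
grasp_force: 30.0
```

Request:
{"api": "step_arm", "payload": {"steps": [[0,0,0.01,0,0,0,1],[0,0,0.02,0,0,0,1],[0,0,0.03,0,0,0,1],[0,0,0.035,0,0,0,1],[0,0,0.035,0,0,0,1],[0,0,0.035,0,0,0,1]]}}

```text
time_s: 13.72
position: [0.4652, 0.2291, 0.0942]
tcp_rot: [[-0.053, 0.999, -0.0], [0.999, 0.053, -0.0], [-0.0, -0.0, -1.0]]
force: [0.5, -0.5, -4.9]
opening: 0.205
grasp_force: 30.0
```

Request:
{"api": "step_arm", "payload": {"steps": [[0,0,0.004,0,0,0,1],[0,0,0.008,0,0,0,1],[0,0,0.008,0,0,0,1],[0,0,0.008,0,0,0,1]]}}

```text
time_s: 14.05
position: [0.4654, 0.2291, 0.0925]
tcp_rot: [[-0.053, 0.999, 0.001], [0.999, 0.053, 0.0], [0.0, 0.001, -1.0]]
force: [-1.5, -0.2, 2.5]
opening: 0.201
grasp_force: 30.0
```

Touching. Release, pause, and rise.

Request:
{"api": "step_arm", "payload": {"steps": [[0,0,0,0,0,0,0],[0,0,0,0,0,0,0],[0,0,0,0,0,0,0],[0,0,0,0,0,0,0],[0,0,0,0,0,0,0],[0,0,-0.04,0,0,0,0],[0,0,-0.12,0,0,0,0],[0,0,-0.22,0,0,0,0]]}}

```text
time_s: 14.72
position: [0.4638, 0.2286, 0.1569]
tcp_rot: [[-0.052, 0.999, -0.005], [0.999, 0.052, -0.001], [-0.001, -0.005, -1.0]]
force: [0.6, -0.2, 1.1]
opening: 0.497
grasp_force: 0.0
```

Request:
{"api": "step_arm", "payload": {"steps": [[0,0,-0.12,0,0,0,0],[-0.1,0,-0.25,0,0,0,0],[-0.22,0,-0.36,0,0,0,0],[-0.3,0,-0.36,0,0,0,0],[-0.3,0,-0.36,0,0,0,0],[-0.3,0,-0.36,0,0,0,0],[-0.3,0,-0.36,0,0,0,0]]}}

```text
time_s: 15.3
position: [0.4695, 0.1392, 0.2655]
tcp_rot: [[-0.052, 0.999, -0.001], [0.999, 0.052, 0.001], [0.001, -0.001, -1.0]]
force: [0.0, 0.7, 0.2]
opening: 0.499
grasp_force: 0.0
```

```bash
python3 - <<'E'
from h import *
s=read_state(); c=save('wrist','w7'); T=wT(c,s)
print(s['time_s'],s['position'],s['opening'],s['force'])
g=c['image'].astype(int); m=((g.max(2)-g.min(2))<40)&(g.min(2)>110)
n,l,st,ce=cv2.connectedComponentsWithStats(m.astype(np.uint8))
for i in range(1,n):
    if st[i,4]>300:
        ys,xs=np.nonzero(l==i); W=np.array([ray(c,x,y,.08,T)[:2] for x,y in zip(xs,ys)],np.float32)
        print(st[i],cv2.minAreaRect(W*1000))
# end rays: expected shaft ends
f=200/np.tan(np.radians(c['vertical_fov'])/2)
e=np.array([-.0532,.9986])
for t in (-.08,.08,.116):
    p=np.linalg.inv(T)@np.r_[np.array([.465,.231])+t*e,.08,1]; print(t,c['cx']+f*p[0]/p[2],c['cy']+f*p[1]/p[2])
E
```

```text
15.3 [0.469455   0.13924793 0.26547565] 0.4986664200203546 [0.0392981  0.65584543 0.2343297 ]
[ 315    0   26  176 2989] ((468.09649658203125, 242.16851806640625), (27.95679473876953, 178.11082458496094), 2.461397647857666)
[ 574   42   66   32 1346] ((762.8224487304688, 293.61456298828125), (20.58576011657715, 73.50640869140625), 82.59298706054688)
[ 611  212   29   73 1135] ((867.6943969726562, 68.71220397949219), (35.78855514526367, 109.88895416259766), 22.19032859802246)
[403 240  39  13 343] ((601.7472534179688, 65.84374237060547), (49.89119338989258, 17.31930923461914), 2.9207139015197754)
-0.08 324.33601572800137 176.71186637918396
0.08 324.34277066605745 23.070685966853603
0.116 324.3446268420146 -19.1480675945067
```

```bash
python3 -c "
from rig import *
print(hand_in())"
```

```text
the job is handed in; nothing more can be done
None
```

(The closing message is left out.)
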